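# Get the blue tray out from under the stack

## Task

Get out the blue parts tray, which lies at the bottom of the stack under the red and yellow ones, and stand it on the green service mat, centred and square with it. Then restack the others on the dark stand as they were, yellow below and red on top, each properly seated. Keep the trays level, do not drop them, and leave the multimeter, the hard drive, the bottle and the solder reel where they are.

Things in the scene. Friction and masses are not known exactly. Their poses are not given: they have to be found in the camera images.
- blue_tray: Blue parts tray, 140 (x) x 104 (y) x 56 mm high, 0.28 to 0.56 kg, with a lengthwise middle rib to grip. Origin: centre of the underside of its foot; x along its length, z up. Holds finned heat sinks. Starts at the bottom, on the stand. All trays: foot 122 x 86 x 6 mm, drops into the 130 x 94 mm opening beneath till the tray rests on that rim (50 mm pitch).
- yellow_tray: Yellow parts tray, 140 (x) x 104 (y) x 56 mm high, 0.28 to 0.56 kg, with a lengthwise middle rib to grip. Origin: centre of the underside of its foot; x along its length, z up. Holds small green circuit boards. Starts seated on the blue tray. All trays have parts up to z = 31 mm fixed at the four corners, beyond |x| = 36 mm; they can also stand flat on the bench.
- red_tray: Red parts tray, 140 (x) x 104 (y) x 56 mm high, 0.28 to 0.56 kg, with a lengthwise middle rib to grip. Origin: centre of the underside of its foot; x along its length, z up. Holds dark capacitors. Starts seated on the yellow tray, on top of the stack.
- blue_rib (a point): Blue rib: middle of the top edge of the tray's 10 mm thick, full-length rib (along the tray's x), 46 mm above the tray's origin and 10 mm below the rim. Pinch it from above here. Each compartment beside it is 42 mm wide with its floor 36 mm below this point: go in with the fingers only partly open (about 40 mm).
- yellow_rib (a point): Yellow rib: middle of the top edge of the tray's 10 mm thick, full-length rib (along the tray's x), 46 mm above the tray's origin and 10 mm below the rim. Pinch it from above here. Each compartment beside it is 42 mm wide with its floor 36 mm below this point: go in with the fingers only partly open (about 40 mm).
- red_rib (a point): Red rib: middle of the top edge of the tray's 10 mm thick, full-length rib (along the tray's x), 46 mm above the tray's origin and 10 mm below the rim. Pinch it from above here. Each compartment beside it is 42 mm wide with its floor 36 mm below this point: go in with the fingers only partly open (about 40 mm).
- stand: Dark steel stacking stand, fixed to the bench: a shallow open frame 140 (x) x 104 (y) x 14 mm high with the same opening as a tray (130 x 94 mm, floor at z = 4). Origin: centre of its underside, on the bench (world z = 0). A tray seated on it has its origin 8 mm above the stand's origin and its x axis along the stand's x axis, either way round.
- mat: Flat green service mat, fixed to the bench, 200 (x) x 160 (y) x 3 mm. Origin: centre of its underside, on the bench. A tray stands on its top at z = 3, with its x axis along the mat's x axis, either way round.
- meter: Black multimeter lying on the bench, 85 (x) x 180 (y) x 43 mm high with its dial, 0.5 kg, loose. Origin: centre of its underside. Leave it.
- drive: Bare aluminium hard drive lying on the bench, 101 (x) x 153 (y) x 27 mm high, 0.6 kg, loose. Origin: centre of its underside. Leave it.
- reel: Brass-coloured reel of solder wire standing on its flange on the bench, 70 mm diameter, 60 mm high, 0.4 kg, loose. Origin: centre of its underside. Leave it.
- bottle: White closed plastic bottle standing on the bench, 64 mm diameter, 170 mm high, 0.45 kg, loose. Origin: centre of its underside. Leave it.

How it is judged (in metres and radians):
On the way, in this order (a step that is already met when the one before it is completed fails the run):
1. the blue tray stands on the green mat, centred within 25 mm and square within 15 degrees, let go (horizontal distance between blue_tray and mat below 0.025 m and angle between the x axis of blue_tray and the x axis of mat, either way round below 0.26 rad and z of blue_tray in the frame of mat between -0.002 and 0.009 m and linear speed of blue_tray below 0.02 m/s and angular speed of blue_tray below 0.15 rad/s and angle between blue_tray's own z axis and vertical below 0.05 rad and contact force between blue_tray and the fingers below 0.3 N), for 0.2 s.
2. after that, the yellow tray is seated on the stand, let go (horizontal distance between yellow_tray and stand below 0.008 m and z of yellow_tray in the frame of stand between 0.004 and 0.013 m and angle between the x axis of yellow_tray and the x axis of stand, either way round below 0.12 rad and linear speed of yellow_tray below 0.02 m/s and angular speed of yellow_tray below 0.15 rad/s and angle between yellow_tray's own z axis and vertical below 0.05 rad and contact force between yellow_tray and the fingers below 0.3 N), for 0.2 s.
At the end, for the whole second after the job is handed in: Blue tray flat on the mat, centres within 25 mm, square within 15 degrees; yellow tray seated in the stand and red tray seated on the yellow one, each centred within 8 mm and at its seated height within about 5 mm (either way round); all three level and at rest (horizontal distance between blue_tray and mat below 0.025 m and angle between the x axis of blue_tray and the x axis of mat, either way round below 0.26 rad and z of blue_tray in the frame of mat between -0.002 and 0.009 m and horizontal distance between yellow_tray and stand below 0.008 m and z of yellow_tray in the frame of stand between 0.004 and 0.013 m and angle between the x axis of yellow_tray and the x axis of stand, either way round below 0.12 rad and horizontal distance between red_tray and yellow_tray below 0.008 m and z of red_tray in the frame of yellow_tray between 0.045 and 0.055 m and angle between the x axis of red_tray and the x axis of yellow_tray, either way round below 0.12 rad and linear speed of each of blue_tray, yellow_tray, red_tray below 0.02 m/s and angular speed of each of blue_tray, yellow_tray, red_tray below 0.15 rad/s and angle between each of blue_tray, yellow_tray, red_tray's own z axis and vertical below 0.05 rad); the robot touches nothing.
It fails at once if the multimeter, hard drive, bottle or solder reel is moved by more than 20 mm or tipped (distance of any of meter, drive, bottle, reel from where it was at the start of the episode above 0.02 m or angle between any of meter, drive, bottle, reel's own z axis and vertical above 0.2 rad).
It fails at once if a tray is tilted by more than 25 degrees (angle between any of blue_tray, yellow_tray, red_tray's own z axis and vertical above 0.44 rad).
It fails at once if a tray is dropped: it moves faster than 0.6 m/s out of the fingers' hold (a fall of about 20 mm) ((linear speed of blue_tray above 0.6 m/s and contact force between blue_tray and the fingers below 0.3 N) or (linear speed of yellow_tray above 0.6 m/s and contact force between yellow_tray and the fingers below 0.3 N) or (linear speed of red_tray above 0.6 m/s and contact force between red_tray and the fingers below 0.3 N)).
It also fails if it takes over 67 s, if anything falls off the work surface, if the arm or the gripper's body presses on something with over 40 N, if the wrist force passes 120 N, or if a joint passes its speed limit or range.

## Robot

A 6-joint arm with a two-finger parallel gripper is mounted at the origin on the work surface. World frame = base frame: x ahead of the robot, y to its left, z up, the work surface at z = 0. Lengths are in mm, angles in rad, forces in N, time in s.
With the tool pointing down it reaches from about 350 to 875 mm from the base axis. Payload 4.2 kg.
Tool frame: the origin (TCP) lies at the very end of the fingers, on their centre line; the grasp point (between the pads) lies 19 mm behind it; z points along the fingers, y is the line along which they close (so a half turn about z gives the same grasp; the last joint's range is limited). The gripper opens to 85 mm and grips with 20 to 120 N. Pads are 22 mm wide; open, the fingers measure 114 mm over their backs; the gripper's body (76 mm by 85 mm) begins 54 mm behind the grasp point. The pads swing forward as they close: fully open they stand 13 mm farther back than shut.
Start: joints at [-0.852, 0.385, 0.008, 0, -1.194, -0.259], TCP at [277.367, -560.06, 231.312] pointing down, gripper open.
Joint ranges: [-3.14, 3.14], [-1.21, 2.06], [-1.07, 1.41], [-3.16, 2.05], [-2.99, -0.16], [-3.1, 3.1]. Speed limits (rad/s): [2.79, 2.79, 3.14, 3.14, 3.14, 3.14].

## Interface

Orientations are given as a rotation vector (axis times angle).
In Python, from plant import ctrl gives the robot as it stands.
- The arm moves only by the tool advance, called as name(argument=value, ...) on one line, values as JSON. Schema: {"type":"object","properties":{"moves":{"type":"object","properties":{"dx":{"type":"array","items":{"type":"number"},"minItems":1,"maxItems":12},"dy":{"type":"array","items":{"type":"number"},"minItems":1,"maxItems":12},"dz":{"type":"array","items":{"type":"number"},"minItems":1,"maxItems":12},"drx":{"type":"array","items":{"type":"number"},"minItems":1,"maxItems":12},"dry":{"type":"array","items":{"type":"number"},"minItems":1,"maxItems":12},"drz":{"type":"array","items":{"type":"number"},"minItems":1,"maxItems":12},"jaw":{"type":"array","items":{"type":"number"},"minItems":1,"maxItems":12}},"additionalProperties":false,"required":["dx","dy","dz","drx","dry","drz","jaw"]},"force":{"type":"number"},"only":{"type":"string"},"quiet":{"type":"boolean"},"lines":{"type":"string"}},"required":["moves"],"additionalProperties":false}. moves is an object with one list for each field, all of the same length, 1 to 12, a row being the entries at one place: dx, dy, dz (the shift in shares of the most that a row can go, 1 being 50 mm), drx, dry, drz (a rotation vector in normalised numbers (1 is pi rad)), jaw (the opening from 0.0 (shut) to 1.0 (fully open)); each row shifts and turns the commanded pose from where the row before left it, along the tool's axes as they then stand; what a row does not reach is not made up. A row lasts 1/10 s, in which the tool goes at most 50 mm and 0.15 rad, less where a joint would pass 70% of its speed; a pose out of reach is approached as far as the arm can. The fingers move at their own pace and stop on an object; force is the grip in N (left out, the last holds). Time passes only in rows, so rows that do not move let the fingers close. The tool returns the time, the measured TCP pose, the force, the opening and the grip force at its end. only (a regular expression) keeps the lines of the reply that match it, lines (a string "A,B") keeps lines A to B, and quiet returns only ok. Input that does not fit is refused with a message, and nothing moves.
- ctrl.get_state(): the state, without advancing time (a new reading comes with each control period).
- ctrl.get_image(name): name is "scene" or "top"; returns the picture (420x560x3 uint8, blue, green, red); there is no depth.
- ctrl.camera_params(name): a dict with "fx", "fy", "cx", "cy" (pixels), "origin" and "rotation" of the camera in the world. Camera axes: x right, y down, z forward; pixel columns grow to the right and rows downward; lengths in mm; the calibration is good to about 2 mm. A picture is of the moment at which its call begins. camera_params takes no time and is no camera call.
- ctrl.finish_job(): hands the job in; it is judged then, once.
The state is a dict: "time": time; "joint_positions": joint angles; "dq": joint speeds; "tau": joint torques, N m; "ee_pos": TCP position; "ee_rot": TCP orientation; "ft_force": force on the tool from outside, world axes, zero at the start; "wrist_torque": the same for the moment, N m; "grip_width": opening from 0.0 (shut) to 1.0 (fully open); "grip_force": force on a finger pad.
Only numpy, scipy, OpenCV 4.12 (cv2) and the standard library are available. Lean on these libraries where they do the work, as an engineer would, in place of code of your own. Each camera call takes 0.05 s, during which the arm holds its last target. There are 200 camera calls.

## Working session

There is one attempt and no reset: what is moved stays moved. The work goes in short steps, Python scripts to look and compute and a tool call to move; the robot and the scene stay as the last step left them, time stands still between calls to the robot, and variables do not carry over. Pictures are saved under pics/ and viewed, at most 10 in all, crops included, and the job is handed in when it is done.

```bash
ls; mkdir -p pics
```

Run:
```python
from plant import ctrl
import cv2
s=ctrl.get_state();print(s)
for n in("scene","top"):
    cv2.imwrite(f"pics/{n}0.png",ctrl.get_image(n));print(ctrl.camera_params(n))
```

```text
pics
plant.py
{'time': 0.0, 'joint_positions': array([-8.52406599e-01,  3.85568144e-01,  6.61420435e-03, -5.02396395e-04,
       -1.19397262e+00, -2.58594225e-01]), 'dq': array([-4.24553705e-04, -1.28255559e-03, -5.97791034e-05, -7.75994717e-04,
        1.64976190e-03,  1.38984655e-04]), 'tau': array([ 3.86791298e-04, -3.92290413e+01,  1.88405907e+01,  4.18603331e+00,
       -4.51683954e-03,  1.78569888e-05]), 'ee_pos': array([ 277.1102061 , -559.56078121,  230.20952176]), 'ee_rot': array([ 0.71548204, -3.05842913, -0.00329841]), 'ft_force': array([-0.24589471, -0.23577623,  0.67996971]), 'wrist_torque': array([-0.00423127,  0.03287374, -0.01114233]), 'grip_force': 0.0, 'grip_width': 0.9980430341037976}
{'fx': 521.0827594029886, 'fy': 521.0827594029886, 'cx': 285.4461623429217, 'cy': 209.03299342576227, 'origin': array([1050.14175766, -753.57223529,  754.46154275]), 'rotation': array([-2.15240186, -0.54527549,  0.30650371])}
{'fx': 505.9204984013094, 'fy': 505.9204984013094, 'cx': 279.17687388112756, 'cy': 212.2893778332662, 'origin': array([ 479.96582528,   -3.26749084, 1206.25263516]), 'rotation': array([-2.1606355 ,  2.18627542, -0.10349049])}
```

View pics/scene0.png

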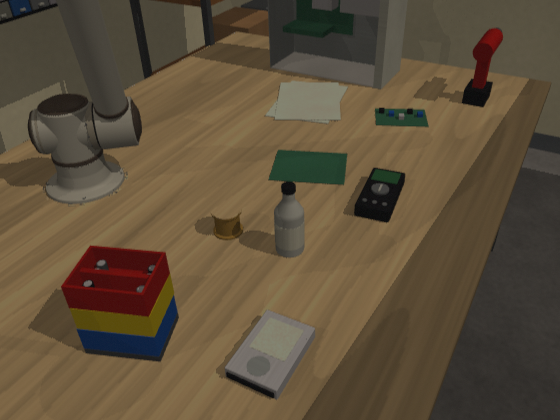

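View pics/top0.png

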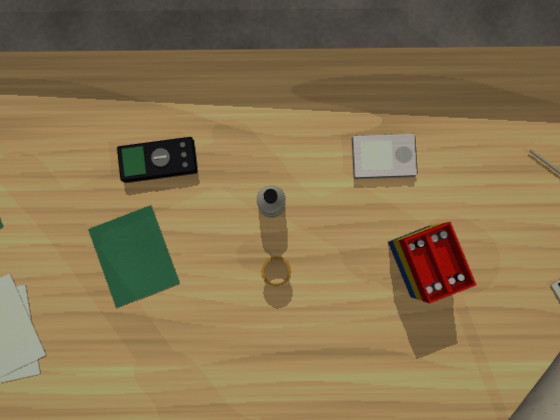

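The scene view shows the stack at about (120,300) and the mat at about (310,166). The top view shows the red tray at about (437,262), the mat at about (134,256), the bottle at (271,200), the reel at (276,270), the meter at (157,159) and the drive at (384,156). I'll enlarge the stack in both views.

Run:
```python
import cv2,numpy as np
a=cv2.imread("pics/scene0.png");b=cv2.imread("pics/top0.png")
c1=cv2.resize(a[235:365,60:190],None,fx=4,fy=4,interpolation=cv2.INTER_CUBIC)[:,:390*2]
c1=cv2.resize(a[235:365,60:190],(400,400),interpolation=cv2.INTER_CUBIC)
c2=cv2.resize(b[212:312,382:482],(400,400),interpolation=cv2.INTER_CUBIC)
cv2.imwrite("pics/c1.png",np.hstack([c1,c2]))
```

```text
(no output)
```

View pics/c1.png

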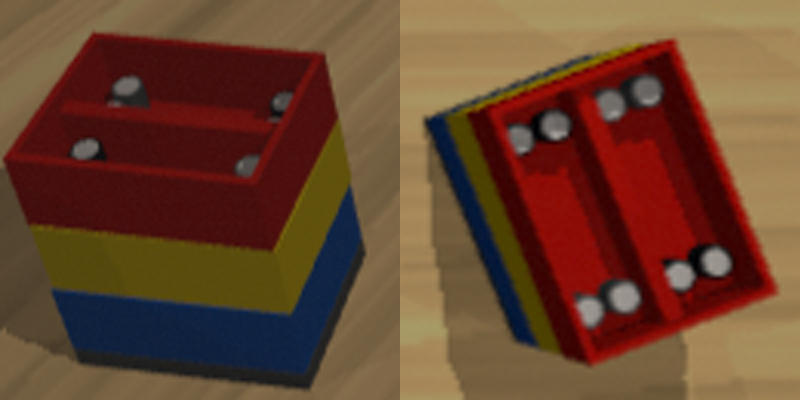

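Create h.py:
```python
from plant import ctrl
import numpy as np,cv2
from scipy.spatial.transform import Rotation as R
P={n:ctrl.camera_params(n) for n in("scene","top")}
def ray(n,uv):
    p=P[n];d=np.c_[(np.array(uv,float)-[p["cx"],p["cy"]])/[p["fx"],p["fy"]],np.ones(len(uv))]
    return p["origin"],R.from_rotvec(p["rotation"]).apply(d)
def atz(n,uv,z):
    o,d=ray(n,uv);return o+d*((z-o[2])/d[:,2])[:,None]
def tri(a,b):
    o1,d1=ray("scene",a);o2,d2=ray("top",b);X=[];r=[]
    for u,v in zip(d1,d2):
        t=np.linalg.lstsq(np.c_[u,-v],o2-o1,rcond=None)[0]
        p,q=o1+t[0]*u,o2+t[1]*v;X.append((p+q)/2);r.append(np.linalg.norm(p-q))
    return np.array(X),np.array(r)
def quad(a,b):
    a,b=np.array(a,float),np.array(b,float)
    X,r=min((tri(np.roll(a,k,0),b) for k in range(4)),key=lambda t:t[1].sum())
    e=np.roll(X,-1,0)-X;L=np.linalg.norm(e,axis=1);k=int(L[1]+L[3]>L[0]+L[2]);f=e[k]-e[k+2]
    print(X.round(1).tolist(),"res",r.round(1),"sides",L.round(0),"centre",X.mean(0).round(1),"yaw",np.arctan2(f[1],f[0]).round(3))
```

Run:
```python
from h import *
s=400/130
quad([[60+x/s,235+y/s] for x,y in[(95,33),(327,52),(255,183),(6,158)]],[[382+x/4,212+y/4] for x,y in[(70,113),(277,40),(377,292),(190,363)]])
quad([(285,152),(348,154),(345,182),(271,180)],[(151,207),(179,284),(117,306),(90,229)])
# stack lower corners: stand bottom corners seen in scene, z=0
print(atz("scene",[[60+x/s,235+y/s] for x,y in[(78,362),(308,388),(362,262)]],0).round(0).tolist())
# segmentation of mat, red rim refinement
for n,m in(("top",(134,256)),("scene",(310,166))):
    im=cv2.imread(f"pics/{n}0.png").astype(int);B,G,Rr=im[...,0],im[...,1],im[...,2]
    k=((G>Rr+25)&(G>B+10)).astype(np.uint8);_,l,st,c=cv2.connectedComponentsWithStats(k)
    i=l[m[1],m[0]];pts=np.argwhere(l==i)[:,::-1];print(n,st[i],c[i],cv2.minAreaRect(pts.astype(np.float32)), atz(n,[c[i]],3).round(1))
print(atz("top",[(271,200)],170).round(0),atz("top",[(276,270)],60).round(0),atz("top",[(157,159)],30).round(0),atz("top",[(384,156)],27).round(0))
s=ctrl.get_state();print(R.from_rotvec(s["ee_rot"]).as_matrix().round(3))
```

```text
[[517.6, -254.1, 155.9], [555.5, -359.2, 162.8], [425.2, -405.6, 161.4], [390.3, -308.8, 161.2]] res [1.3 3.3 1.8 1.4] sides [112. 138. 103. 139.] centre [ 472.1 -331.9  160.3] yaw -2.768
[[614.5, 303.9, 4.3], [430.2, 237.4, -5.0], [383.9, 387.7, -9.6], [562.1, 449.2, -0.6]] res [10.6  9.2 18.6  6.5] sides [196. 157. 189. 154.] centre [497.7 344.6  -2.7] yaw -2.802
[[428.0, -410.0, 0.0], [559.0, -360.0, 0.0], [527.0, -270.0, 0.0]]
top [  89  206   90  102 5580] [133.42078853 256.11397849] ((133.239013671875, 256.1487731933594), (83.90762329101562, 67.61009216308594), 69.775146484375) [[493.5 341.6   3. ]]
scene [ 269  151   77   33 2086] [308.78331735 166.74736337] ((307.1500244140625, 166.44998168945312), (74.81185150146484, 29.654621124267578), 3.3664605617523193) [[498.9 334.6   3. ]]
[[604.  12. 170.]] [[458.   4.  60.]] [[721. 282.  30.]] [[ 722. -255.   27.]]
[[-0.896 -0.444 -0.001]
 [-0.444  0.896  0.002]
 [ 0.     0.002 -1.   ]]
```

Add to h.py:
```python
def to(x,y,z,yaw=None):
    "tool-axes shift (mm) and turn about tool z to reach world x,y,z with the closing line across tray yaw"
    s=ctrl.get_state();M=R.from_rotvec(s["ee_rot"]).as_matrix()
    a=0 if yaw is None else (yaw+np.pi/2-np.arctan2(M[1,1],M[0,1])+np.pi/2)%np.pi-np.pi/2
    M2=M@R.from_rotvec([0,0,-a]).as_matrix();d=np.array([x,y,z])-s["ee_pos"]
    print("at",s["ee_pos"].round(1),"tilt",M[:2,2].round(3),"turn z",round(-a,3),"shift before turn",(M.T@d).round(1),"after turn",(M2.T@d).round(1),"F",s["ft_force"].round(1),"w",round(s["grip_width"],3))
```

Run:
```python
from h import *
s=400/130
S=atz("scene",[[60+x/s,235+y/s] for x,y in[(95,33),(327,52),(255,183),(6,158)]],164)
T=atz("top",[[382+x/4,212+y/4] for x,y in[(70,113),(277,40),(377,292),(190,363)]],164)
M=atz("top",[(151,207),(179,284),(117,306),(90,229)],3)
for q in(S,T,M):
    e=np.roll(q,-1,0)-q;print(q.mean(0).round(1),np.linalg.norm(e,axis=1).round(0),(np.arctan2(e[:,1],e[:,0])%(np.pi/2)).round(3))
to(472,-332,200,.373)
```

```text
[ 476.3 -334.4  164. ] [139. 103. 138. 102.] [0.362 0.33  0.353 0.346]
[ 471.7 -331.4  164. ] [114. 137. 103. 140.] [0.325 0.337 0.344 0.418]
[493.3 339.7   3. ] [196. 153. 194. 153.] [0.356 0.328 0.356 0.339]
at [ 277.1 -559.6  230.3] tilt [-0.001  0.002] turn z 0.087 shift before turn [-275.6  117.5   30.5] after turn [-264.4  140.9   30.5] F [ 0.3  0.6 -0.1] w 1.0
```

Careful with the scale: shifts go in shares of 50 mm and turns go in shares of pi rad. That gives: -33 mm is -0.66, -30 mm is -0.6, 0.115 rad is 0.0366.

advance(moves={"dx":[0, -0.66, -0.66, -0.66, -0.66, -0.66, -0.66, -0.66, -0.6, 0, 0], "dy":[0, 0.36, 0.36, 0.36, 0.36, 0.36, 0.36, 0.36, 0.38, 0, 0], "dz":[0, 0, 0, 0, 0, 0, 0, 0, 0, 0.4, 0], "drx":[0, 0, 0, 0, 0, 0, 0, 0, 0, 0, 0], "dry":[0, 0, 0, 0, 0, 0, 0, 0, 0, 0, 0], "drz":[0.0366, 0, 0, 0, 0, 0, 0, 0, 0, 0, 0], "jaw":[0.47, 0.47, 0.47, 0.47, 0.47, 0.47, 0.47, 0.47, 0.47, 0.47, 0.47]}, force=60)

```text
time: 1.2
ee_pos: [473.0, -333.4, 208.4]
ee_rot: [0.54, -3.09, -0.007]
ft_force: [0.0, -0.4, -1.1]
grip_width: 0.47
grip_force: 0.0
```

```bash
python3 -c "
from h import *
to(474,-334,126,.345)
for n in P: cv2.imwrite(f'pics/{n}1.png',ctrl.get_image(n))
a=cv2.resize(cv2.imread('pics/scene1.png')[200:350,50:200],(400,400));b=cv2.resize(cv2.imread('pics/top1.png')[212:312,382:482],(400,400));cv2.imwrite('pics/c2.png',np.hstack([a,b]))"
```

```text
at [ 473.  -333.4  208.4] tilt [-0.005  0.003] turn z 0.001 shift before turn [-1.1 -1.3 82.4] after turn [-1.1 -1.3 82.4] F [ 0.  -0.4 -1.1] w 0.47
```

View pics/c2.png

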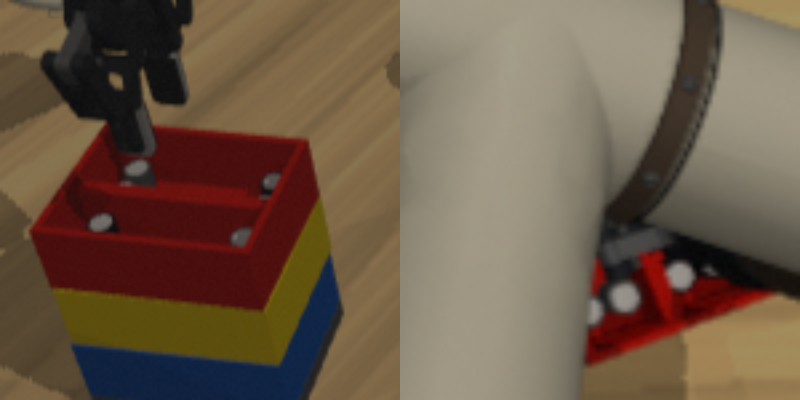

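The fingers hang at about (150,110) in the left half, straddling the rib line above the red tray, and nothing is in the way. I'll descend to grip.

Converted, 20 mm is 0.4, 12 mm is 0.24.

advance(moves={"dx":[-0.02, 0, 0, 0, 0, 0, 0, 0, 0, 0], "dy":[-0.02, 0, 0, 0, 0, 0, 0, 0, 0, 0], "dz":[0.4, 0.4, 0.4, 0.24, 0.16, 0, 0, 0, 0, 0], "drx":[0, 0, 0, 0, 0, 0, 0, 0, 0, 0], "dry":[0, 0, 0, 0, 0, 0, 0, 0, 0, 0], "drz":[0, 0, 0, 0, 0, 0, 0, 0, 0, 0], "jaw":[0.47, 0.47, 0.47, 0.47, 0.47, 0.47, 0, 0, 0, 0]}, force=60)

```text
time: 2.3
ee_pos: [475.7, -335.9, 132.5]
ee_rot: [-0.539, 3.094, -0.001]
ft_force: [-0.2, 2.7, 5.1]
grip_width: 0.098
grip_force: 60.5
```

```bash
python3 -c "
from h import *
to(474,-334,126,.345)"
```

```text
at [ 475.7 -335.9  132.5] tilt [ 0.001 -0.001] turn z 0.0 shift before turn [0.9 2.4 6.5] after turn [0.9 2.4 6.5] F [-0.2  2.7  5.1] w 0.098
```

Only the lower part of the pads is on the rib, so I'll reopen and go 8 mm deeper. The floor is at about 118.

Converted, 8 mm is 0.16.

advance(moves={"dx":[0, 0, 0, 0, 0, 0, 0, 0], "dy":[0, 0, 0, 0, 0, 0, 0, 0], "dz":[0, 0, 0.16, 0, 0, 0, 0, 0], "drx":[0, 0, 0, 0, 0, 0, 0, 0], "dry":[0, 0, 0, 0, 0, 0, 0, 0], "drz":[0, 0, 0, 0, 0, 0, 0, 0], "jaw":[0.4, 0.4, 0.4, 0.4, 0, 0, 0, 0]}, force=70)

```text
time: 3.1
ee_pos: [475.3, -336.0, 123.2]
ee_rot: [-0.539, 3.095, -0.0]
ft_force: [1.9, -0.2, -1.7]
grip_width: 0.108
grip_force: 68.5
```

```bash
python3 -c "
from h import *
to(474,-334,126,.345)"
```

```text
at [ 475.3 -336.   123.2] tilt [ 0. -0.] turn z -0.0 shift before turn [ 0.5  2.3 -2.8] after turn [ 0.5  2.3 -2.8] F [ 1.9 -0.2 -1.7] w 0.108
```

Converted, 45 mm is 0.9, 40 mm is 0.8.

advance(moves={"dx":[0, 0, 0, 0, 0.04, 0.04, 0.04, 0.04, 0.04, 0.02, 0, 0], "dy":[0, 0, 0, 0, 0.2, 0.6, 0.8, 0.9, 0.8, 0.6, 0.24, 0], "dz":[-0.1, -0.2, -0.3, -0.4, 0, 0, 0, 0, 0.2, 0.2, 0.2, 0], "drx":[0, 0, 0, 0, 0, 0, 0, 0, 0, 0, 0, 0], "dry":[0, 0, 0, 0, 0, 0, 0, 0, 0, 0, 0, 0], "drz":[0, 0, 0, 0, 0, 0, 0, 0, 0, 0, 0, 0], "jaw":[0, 0, 0, 0, 0, 0, 0, 0, 0, 0, 0, 0]})

```text
time: 4.3
ee_pos: [391.8, -143.2, 141.8]
ee_rot: [0.541, -3.09, -0.003]
ft_force: [-0.1, 0.5, -4.7]
grip_width: 0.108
grip_force: 68.9
```

```bash
python3 -c "
from h import *
to(395,-145,15,.345)"
```

```text
at [ 391.8 -143.2  141.8] tilt [-0.004  0.001] turn z 0.002 shift before turn [ -2.9  -3.1 126.8] after turn [ -2.9  -3.1 126.8] F [-0.1  0.5 -4.7] w 0.108
```

Converted, 25 mm is 0.5, 15 mm is 0.3.

advance(moves={"dx":[0, 0, 0, 0, 0, 0, 0, 0, 0, 0, 0], "dy":[0, 0, 0, 0, 0, 0, 0, 0, 0, 0, 0], "dz":[0.3, 0.5, 0.5, 0.5, 0.3, 0.2, 0.1, 0.04, 0.02, 0.02, 0], "drx":[0, 0, 0, 0, 0, 0, 0, 0, 0, 0, 0], "dry":[0, 0, 0, 0, 0, 0, 0, 0, 0, 0, 0], "drz":[0, 0, 0, 0, 0, 0, 0, 0, 0, 0, 0], "jaw":[0, 0, 0, 0, 0, 0, 0, 0, 0, 0, 0]})

```text
time: 5.4
ee_pos: [395.3, -144.9, 19.7]
ee_rot: [-0.539, 3.094, -0.0]
ft_force: [0.0, 0.4, -5.4]
grip_width: 0.101
grip_force: 68.8
```

```bash
python3 -c "
from h import *
to(395,-145,15,.345)"
```

```text
at [ 395.3 -144.9   19.7] tilt [0.001 0.   ] turn z -0.0 shift before turn [ 0.3 -0.   4.7] after turn [ 0.3 -0.   4.7] F [ 0.   0.4 -5.4] w 0.101
```

Converted, 1.5 mm is 0.03, 1 mm is 0.02.

advance(moves={"dx":[0, 0, 0, 0, 0], "dy":[0, 0, 0, 0, 0], "dz":[0.03, 0.03, 0.02, 0.02, 0], "drx":[0, 0, 0, 0, 0], "dry":[0, 0, 0, 0, 0], "drz":[0, 0, 0, 0, 0], "jaw":[0, 0, 0, 0, 0]})

```text
time: 5.9
ee_pos: [394.9, -144.9, 15.1]
ee_rot: [0.54, -3.095, 0.0]
ft_force: [-2.0, 2.2, 6.1]
grip_width: 0.107
grip_force: 70.8
```

```bash
python3 -c "
from h import *
to(395,-145,15,.345)"
```

```text
at [ 394.9 -144.9   15.1] tilt [-0. -0.] turn z 0.0 shift before turn [-0.  -0.1  0.1] after turn [-0.  -0.1  0.1] F [-2.   2.2  6.1] w 0.107
```

Converted, -45 mm is -0.9, -40 mm is -0.8.

advance(moves={"dx":[0, 0, 0, 0, 0, -0.02, -0.04, -0.04, -0.04, -0.04, -0.04, 0], "dy":[0, 0, 0, 0, 0, -0.4, -0.9, -0.9, -0.9, -0.7, -0.34, 0], "dz":[0, 0, -0.3, -0.7, -0.8, -0.7, 0, 0, 0, 0, 0, 0], "drx":[0, 0, 0, 0, 0, 0, 0, 0, 0, 0, 0, 0], "dry":[0, 0, 0, 0, 0, 0, 0, 0, 0, 0, 0, 0], "drz":[0, 0, 0, 0, 0, 0, 0, 0, 0, 0, 0, 0], "jaw":[0.4, 0.4, 0.45, 0.47, 0.47, 0.47, 0.47, 0.47, 0.47, 0.47, 0.47, 0.47]})

```text
time: 7.1
ee_pos: [476.1, -338.1, 138.6]
ee_rot: [-0.535, 3.096, -0.001]
ft_force: [-0.6, 0.7, 0.3]
grip_width: 0.469
grip_force: 0.0
```

```bash
python3 -c "
from h import *
to(475.3,-336,73.2,.345)"
```

```text
at [ 476.1 -338.1  138.6] tilt [ 0.    -0.001] turn z -0.003 shift before turn [ 0.   2.3 65.4] after turn [ 0.   2.3 65.4] F [-0.6  0.7  0.3] w 0.469
```

Converted, 20 mm is 0.4, 15 mm is 0.3.

advance(moves={"dx":[0, 0, 0, 0, 0, 0, 0, 0, 0, 0], "dy":[0.03, 0, 0, 0, 0, 0, 0, 0, 0, 0], "dz":[0.4, 0.4, 0.3, 0.16, 0.04, 0, 0, 0, 0, 0], "drx":[0, 0, 0, 0, 0, 0, 0, 0, 0, 0], "dry":[0, 0, 0, 0, 0, 0, 0, 0, 0, 0], "drz":[0, 0, 0, 0, 0, 0, 0, 0, 0, 0], "jaw":[0.47, 0.47, 0.47, 0.45, 0.4, 0.4, 0, 0, 0, 0]})

```text
time: 8.1
ee_pos: [475.4, -334.7, 75.4]
ee_rot: [-0.539, 3.093, -0.002]
ft_force: [-1.1, 2.8, 5.5]
grip_width: 0.106
grip_force: 69.7
```

```bash
python3 -c "
from h import *
to(475.3,-336,73.2,.345)
for n in P: cv2.imwrite(f'pics/{n}2.png',ctrl.get_image(n))"
```

```text
at [ 475.4 -334.7   75.4] tilt [ 0.002 -0.001] turn z 0.0 shift before turn [ 0.5 -1.2  2.2] after turn [ 0.5 -1.2  2.2] F [-1.1  2.8  5.5] w 0.106
```

View pics/scene2.png

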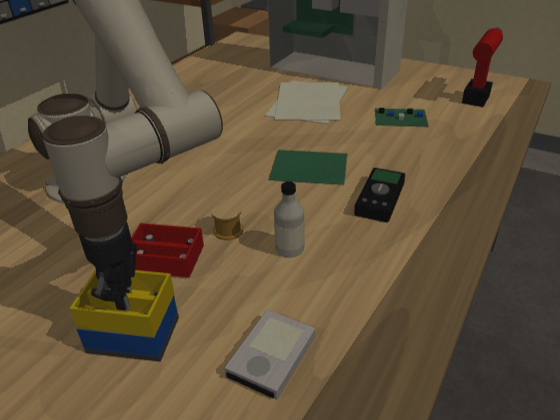

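The red tray stands flat on the bench at about (168,248), and the fingers hold the yellow tray's rib at about (115,295). All the other objects are undisturbed.

advance(moves={"dx":[0, 0, 0, 0, -0.24, -0.6, -0.68, -0.68, -0.6, -0.34, -0.14, 0], "dy":[0, 0, 0, 0, 0.24, 0.6, 0.68, 0.68, 0.6, 0.32, 0.14, 0], "dz":[-0.1, -0.2, -0.3, -0.3, 0, 0, 0, 0, 0, 0, 0, 0], "drx":[0, 0, 0, 0, 0, 0, 0, 0, 0, 0, 0, 0], "dry":[0, 0, 0, 0, 0, 0, 0, 0, 0, 0, 0, 0], "drz":[0, 0, 0, 0, 0, 0, 0, 0, 0, 0, 0, 0], "jaw":[0, 0, 0, 0, 0, 0, 0, 0, 0, 0, 0, 0]})

```text
time: 9.4
ee_pos: [574.0, -124.8, 119.0]
ee_rot: [0.541, -3.094, -0.0]
ft_force: [-0.8, -0.6, -2.8]
grip_width: 0.104
grip_force: 68.7
```

```bash
python3 -c "
from h import *
to(575,-125,17.4,.345)"
```

```text
at [ 574.  -124.8  119. ] tilt [-0.001  0.   ] turn z 0.001 shift before turn [ -0.9  -0.6 101.6] after turn [ -0.9  -0.6 101.6] F [-0.8 -0.6 -2.8] w 0.104
```

Converted, 25 mm is 0.5, 15 mm is 0.3.

advance(moves={"dx":[0, 0, 0, 0, 0, 0, 0, 0, 0, 0, 0, 0], "dy":[0, 0, 0, 0, 0, 0, 0, 0, 0, 0, 0, 0], "dz":[0.3, 0.5, 0.5, 0.3, 0.2, 0.1, 0.04, 0.03, 0.03, 0.02, 0.02, 0], "drx":[0, 0, 0, 0, 0, 0, 0, 0, 0, 0, 0, 0], "dry":[0, 0, 0, 0, 0, 0, 0, 0, 0, 0, 0, 0], "drz":[0, 0, 0, 0, 0, 0, 0, 0, 0, 0, 0, 0], "jaw":[0, 0, 0, 0, 0, 0, 0, 0, 0, 0, 0, 0]})

```text
time: 10.6
ee_pos: [574.2, -125.7, 17.5]
ee_rot: [-0.539, 3.094, -0.0]
ft_force: [0.5, 1.0, -4.3]
grip_width: 0.102
grip_force: 68.8
```

```bash
python3 -c "
from h import *
to(575,-125,17.4,.345)"
```

```text
at [ 574.2 -125.7   17.5] tilt [ 0.001 -0.   ] turn z -0.0 shift before turn [-1.   0.4  0.1] after turn [-1.   0.4  0.1] F [ 0.5  1.  -4.3] w 0.102
```

Converted, 1 mm is 0.02.

advance(moves={"dx":[0, 0, 0], "dy":[0, 0, 0], "dz":[0.02, 0.02, 0], "drx":[0, 0, 0], "dry":[0, 0, 0], "drz":[0, 0, 0], "jaw":[0, 0, 0]})

```text
time: 10.9
ee_pos: [574.3, -125.7, 17.4]
ee_rot: [-0.54, 3.094, -0.001]
ft_force: [-4.4, 1.3, 8.6]
grip_width: 0.107
grip_force: 70.5
```

```bash
python3 -c "
from h import *
to(475.4,-335,92,.345)"
```

```text
at [ 574.3 -125.7   17.4] tilt [ 0.001 -0.   ] turn z 0.001 shift before turn [ 163.9 -163.5  -74.6] after turn [ 163.8 -163.6  -74.6] F [-4.4  1.3  8.6] w 0.107
```

Converted, -34 mm is -0.68, -33 mm is -0.66.

advance(moves={"dx":[0, 0, 0, 0, 0, 0.24, 0.66, 0.68, 0.68, 0.66, 0.36, 0], "dy":[0, 0, 0, 0, 0, -0.24, -0.66, -0.68, -0.68, -0.66, -0.36, 0], "dz":[0, 0, -0.3, -0.64, -0.64, 0, 0, 0, 0, 0, 0, 0], "drx":[0, 0, 0, 0, 0, 0, 0, 0, 0, 0, 0, 0], "dry":[0, 0, 0, 0, 0, 0, 0, 0, 0, 0, 0, 0], "drz":[0, 0, 0, 0, 0, 0, 0, 0, 0, 0, 0, 0], "jaw":[0.4, 0.4, 0.45, 0.47, 0.47, 0.47, 0.47, 0.47, 0.47, 0.47, 0.47, 0.47]})

```text
time: 12.1
ee_pos: [473.2, -338.4, 93.8]
ee_rot: [0.531, -3.096, -0.0]
ft_force: [0.5, 0.8, -0.4]
grip_width: 0.467
grip_force: 0.0
```

```bash
python3 -c "
from h import *
to(475.4,-335,24.5,.345)"
```

```text
at [ 473.2 -338.4   93.8] tilt [-0.001 -0.   ] turn z -0.005 shift before turn [-3.3  2.5 69.3] after turn [-3.3  2.4 69.3] F [ 0.5  0.8 -0.4] w 0.467
```

Converted, 20 mm is 0.4, 17 mm is 0.34.

advance(moves={"dx":[-0.02, 0, 0, 0, 0, 0, 0, 0, 0, 0], "dy":[0.02, 0, 0, 0, 0, 0, 0, 0, 0, 0], "dz":[0.4, 0.4, 0.34, 0.18, 0.06, 0, 0, 0, 0, 0], "drx":[0, 0, 0, 0, 0, 0, 0, 0, 0, 0], "dry":[0, 0, 0, 0, 0, 0, 0, 0, 0, 0], "drz":[0, 0, 0, 0, 0, 0, 0, 0, 0, 0], "jaw":[0.47, 0.47, 0.47, 0.45, 0.4, 0.4, 0, 0, 0, 0]})

```text
time: 13.1
ee_pos: [476.6, -334.5, 26.4]
ee_rot: [-0.539, 3.093, -0.002]
ft_force: [0.5, 0.8, 4.4]
grip_width: 0.102
grip_force: 69.7
```

```bash
python3 -c "
from h import *
to(475.4,-335,24.5,.345)"
```

```text
at [ 476.6 -334.5   26.4] tilt [ 0.002 -0.001] turn z 0.0 shift before turn [ 1.3 -0.1  1.9] after turn [ 1.3 -0.1  1.9] F [0.5 0.8 4.4] w 0.102
```

Converted, -35 mm is -0.7, -30 mm is -0.6.

advance(moves={"dx":[0, 0, 0, 0, 0, 0, 0, 0, -0.04, -0.04, -0.16, -0.24], "dy":[0, 0, 0, 0, 0, 0, 0, 0, 0.2, 0.4, 0.6, 0.7], "dz":[-0.1, -0.3, -0.6, -0.7, -0.7, -0.7, -0.5, -0.2, 0, 0, 0, 0], "drx":[0, 0, 0, 0, 0, 0, 0, 0, 0, 0, 0, 0], "dry":[0, 0, 0, 0, 0, 0, 0, 0, 0, 0, 0, 0], "drz":[0, 0, 0, 0, 0, 0, 0, 0, 0, 0, 0, 0], "jaw":[0, 0, 0, 0, 0, 0, 0, 0, 0, 0, 0, 0]})

```text
time: 14.3
ee_pos: [463.8, -235.2, 212.1]
ee_rot: [0.534, -3.09, -0.005]
ft_force: [0.7, 0.4, -4.5]
grip_width: 0.101
grip_force: 68.6
```

advance(moves={"dx":[-0.3, -0.3, -0.3, -0.3, -0.3, -0.3, -0.32, -0.34, -0.34, -0.34, -0.34, -0.34], "dy":[0.8, 0.8, 0.8, 0.8, 0.8, 0.8, 0.8, 0.8, 0.8, 0.8, 0.8, 0.7], "dz":[0, 0, 0, 0, 0, 0, 0, 0, 0, 0, 0, 0], "drx":[0, 0, 0, 0, 0, 0, 0, 0, 0, 0, 0, 0], "dry":[0, 0, 0, 0, 0, 0, 0, 0, 0, 0, 0, 0], "drz":[0, 0, 0, 0, 0, 0, 0, 0, 0, 0, 0, 0], "jaw":[0, 0, 0, 0, 0, 0, 0, 0, 0, 0, 0, 0]})

```text
time: 15.5
ee_pos: [483.0, 276.2, 212.3]
ee_rot: [0.539, -3.089, 0.004]
ft_force: [1.2, -0.2, -4.7]
grip_width: 0.098
grip_force: 68.6
```

```bash
python3 -c "
from h import *
to(495,338,21.4,.345)"
```

```text
at [483.  276.2 212.3] tilt [-0.005 -0.003] turn z 0.0 shift before turn [-33.3  54.3 190.6] after turn [-33.3  54.3 190.6] F [ 1.2 -0.2 -4.7] w 0.098
```

Converted, 30 mm is 0.6, 25 mm is 0.5.

advance(moves={"dx":[-0.4, -0.26, -0.14, 0, 0, 0, 0, 0, 0, 0], "dy":[0.5, 0.4, 0.2, 0.04, 0, 0, 0, 0, 0, 0], "dz":[0, 0, 0, 0.3, 0.5, 0.6, 0.6, 0.6, 0.4, 0], "drx":[0, 0, 0, 0, 0, 0, 0, 0, 0, 0], "dry":[0, 0, 0, 0, 0, 0, 0, 0, 0, 0], "drz":[0, 0, 0, 0, 0, 0, 0, 0, 0, 0], "jaw":[0, 0, 0, 0, 0, 0, 0, 0, 0, 0]})

```text
time: 16.5
ee_pos: [500.4, 338.6, 60.3]
ee_rot: [0.535, -3.086, 0.01]
ft_force: [-0.5, -0.4, -5.7]
grip_width: 0.104
grip_force: 68.5
```

```bash
python3 -c "
from h import *
to(495,338,21.4,.345)
for n in P: cv2.imwrite(f'pics/{n}3.png',ctrl.get_image(n))"
```

```text
at [500.4 338.6  60.3] tilt [-0.009 -0.008] turn z -0.002 shift before turn [ 4.9  1.4 38.9] after turn [ 4.9  1.4 38.9] F [-0.5 -0.4 -5.7] w 0.104
```

View pics/scene3.png

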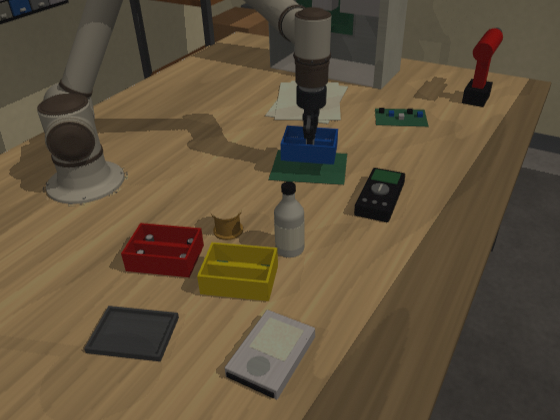

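The blue tray hangs over the mat at about (310,145), the yellow and red trays are parked at (240,272) and (165,250), and the empty stand is at (133,332). Now I'll lower the blue tray.

Converted, 12 mm is 0.24, 10 mm is 0.2.

advance(moves={"dx":[0.06, 0, 0, 0, 0, 0, 0, 0, 0, 0], "dy":[0, 0, 0, 0, 0, 0, 0, 0, 0, 0], "dz":[0.24, 0.2, 0.12, 0.06, 0.04, 0.03, 0.03, 0.02, 0.02, 0], "drx":[0, 0, 0, 0, 0, 0, 0, 0, 0, 0], "dry":[0, 0, 0, 0, 0, 0, 0, 0, 0, 0], "drz":[0, 0, 0, 0, 0, 0, 0, 0, 0, 0], "jaw":[0, 0, 0, 0, 0, 0, 0, 0, 0, 0]})

```text
time: 17.6
ee_pos: [500.9, 341.0, 27.3]
ee_rot: [0.539, -3.095, 0.0]
ft_force: [-0.3, 1.1, -4.5]
grip_width: 0.105
grip_force: 68.8
```

```bash
python3 -c "
from h import *
to(495,338,21.4,.345)"
```

```text
at [500.9 341.   27.3] tilt [-0. -0.] turn z -0.0 shift before turn [ 6.6 -0.8  5.9] after turn [ 6.6 -0.8  5.9] F [-0.3  1.1 -4.5] w 0.105
```

Converted, 3 mm is 0.06, 1.5 mm is 0.03.

advance(moves={"dx":[0.06, 0.06, 0, 0, 0, 0, 0], "dy":[0, 0, 0, 0, 0, 0, 0], "dz":[0.03, 0.03, 0.02, 0.02, 0.02, 0.02, 0], "drx":[0, 0, 0, 0, 0, 0, 0], "dry":[0, 0, 0, 0, 0, 0, 0], "drz":[0, 0, 0, 0, 0, 0, 0], "jaw":[0, 0, 0, 0, 0, 0, 0]})

```text
time: 18.3
ee_pos: [495.4, 339.1, 21.5]
ee_rot: [-0.539, 3.094, 0.0]
ft_force: [-3.1, -0.5, 4.4]
grip_width: 0.105
grip_force: 70.1
```

```bash
python3 -c "
from h import *
to(495,338,21.4,.345)"
```

```text
at [495.4 339.1  21.5] tilt [0. 0.] turn z 0.0 shift before turn [ 0.7 -1.   0.1] after turn [ 0.7 -1.   0.1] F [-3.1 -0.5  4.4] w 0.105
```

Converted, -45 mm is -0.9, -40 mm is -0.8.

advance(moves={"dx":[0, 0, 0, 0, 0, 0, 0, 0, 0, 0.12, 0.16, 0.16], "dy":[0, 0, 0, 0, 0, 0, 0, 0, -0.3, -0.7, -0.9, -0.9], "dz":[0, 0, -0.2, -0.5, -0.7, -0.8, -0.8, -0.8, 0, 0, 0, 0], "drx":[0, 0, 0, 0, 0, 0, 0, 0, 0, 0, 0, 0], "dry":[0, 0, 0, 0, 0, 0, 0, 0, 0, 0, 0, 0], "drz":[0, 0, 0, 0, 0, 0, 0, 0, 0, 0, 0, 0], "jaw":[0.4, 0.4, 0.45, 0.47, 0.47, 0.47, 0.47, 0.47, 0.47, 0.47, 0.47, 0.47]})

```text
time: 19.5
ee_pos: [522.0, 198.5, 210.7]
ee_rot: [-0.541, 3.094, 0.0]
ft_force: [1.0, -1.5, 0.2]
grip_width: 0.47
grip_force: 0.0
```

advance(moves={"dx":[0.16, 0.16, 0.16, 0.16, 0.16, 0.16, 0.16, 0.1, 0, 0, 0, 0], "dy":[-0.9, -0.9, -0.9, -0.9, -0.9, -0.9, -0.7, -0.38, 0, 0, 0, 0], "dz":[0, 0, 0, 0, 0, 0, 0, 0, 0.6, 0.8, 0.8, 0], "drx":[0, 0, 0, 0, 0, 0, 0, 0, 0, 0, 0, 0], "dry":[0, 0, 0, 0, 0, 0, 0, 0, 0, 0, 0, 0], "drz":[0, 0, 0, 0, 0, 0, 0, 0, 0, 0, 0, 0], "jaw":[0.47, 0.47, 0.47, 0.47, 0.47, 0.47, 0.47, 0.47, 0.47, 0.47, 0.47, 0.47]})

```text
time: 20.7
ee_pos: [569.7, -125.9, 95.1]
ee_rot: [0.534, -3.084, -0.004]
ft_force: [-0.5, 0.0, -0.5]
grip_width: 0.47
grip_force: 0.0
```

```bash
python3 -c "
from h import *
to(574.3,-125.7,17.4,.345)
for n in P: cv2.imwrite(f'pics/{n}4.png',ctrl.get_image(n))"
```

```text
at [ 569.7 -125.9   95.1] tilt [-0.012  0.001] turn z -0.002 shift before turn [-5.2 -1.7 77.7] after turn [-5.2 -1.7 77.7] F [-0.5  0.  -0.5] w 0.47
```

View pics/top4.png

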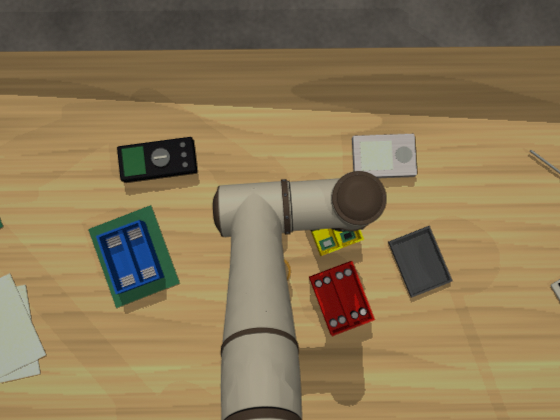

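The blue tray sits on the mat at about (131,257), against a mat centre of (134,256), so it is square and well within tolerance. The stand is clear at (420,262). Next I'll regrip the yellow tray.

Converted, 25 mm is 0.5, 16 mm is 0.32.

advance(moves={"dx":[-0.02, 0, 0, 0, 0, 0, 0], "dy":[0, 0, 0, 0, 0, 0, 0], "dz":[0.5, 0.5, 0.32, 0.16, 0.04, 0, 0], "drx":[0, 0, 0, 0, 0, 0, 0], "dry":[0, 0, 0, 0, 0, 0, 0], "drz":[0, 0, 0, 0, 0, 0, 0], "jaw":[0.47, 0.47, 0.47, 0.45, 0.4, 0.4, 0.4]})

```text
time: 21.5
ee_pos: [576.1, -125.4, 25.9]
ee_rot: [-0.539, 3.092, -0.001]
ft_force: [-0.7, -0.2, 0.4]
grip_width: 0.399
grip_force: 0.0
```

```bash
python3 -c "
from h import *
to(574.3,-125.7,17.4,.345)"
```

```text
at [ 576.1 -125.4   25.9] tilt [ 0.003 -0.   ] turn z 0.0 shift before turn [1.9 0.3 8.5] after turn [1.9 0.3 8.5] F [-0.7 -0.2  0.4] w 0.399
```

Converted, 5 mm is 0.1, 3 mm is 0.06.

advance(moves={"dx":[0.034, 0, 0, 0, 0, 0, 0], "dy":[0, 0, 0, 0, 0, 0, 0], "dz":[0.1, 0.06, 0, 0, 0, 0, 0], "drx":[0, 0, 0, 0, 0, 0, 0], "dry":[0, 0, 0, 0, 0, 0, 0], "drz":[0, 0, 0, 0, 0, 0, 0], "jaw":[0.4, 0.4, 0.4, 0, 0, 0, 0]})

```text
time: 22.2
ee_pos: [573.5, -125.9, 16.5]
ee_rot: [-0.539, 3.095, -0.0]
ft_force: [-0.9, -0.2, 0.7]
grip_width: 0.098
grip_force: 69.8
```

```bash
python3 -c "
from h import *
to(574.3,-125.7,17.4,.345)"
```

```text
at [ 573.5 -125.9   16.5] tilt [ 0. -0.] turn z -0.0 shift before turn [-0.8 -0.  -0.9] after turn [-0.8 -0.  -0.9] F [-0.9 -0.2  0.7] w 0.098
```

advance(moves={"dx":[0, 0, 0, 0, 0.24, 0.6, 0.68, 0.68, 0.6, 0.34, 0.14, 0], "dy":[0, 0, 0, 0, -0.24, -0.6, -0.68, -0.68, -0.6, -0.32, -0.14, 0], "dz":[-0.1, -0.3, -0.5, -0.3, 0, 0, 0, 0, 0, 0, 0, 0], "drx":[0, 0, 0, 0, 0, 0, 0, 0, 0, 0, 0, 0], "dry":[0, 0, 0, 0, 0, 0, 0, 0, 0, 0, 0, 0], "drz":[0, 0, 0, 0, 0, 0, 0, 0, 0, 0, 0, 0], "jaw":[0, 0, 0, 0, 0, 0, 0, 0, 0, 0, 0, 0]})

```text
time: 23.4
ee_pos: [472.3, -335.7, 75.2]
ee_rot: [0.534, -3.094, -0.002]
ft_force: [0.9, 0.3, -4.4]
grip_width: 0.104
grip_force: 69.0
```

advance(moves={"dx":[0, 0, 0, 0, 0], "dy":[0, 0, 0, 0, 0], "dz":[0.2, 0.2, 0.1, 0, 0], "drx":[0, 0, 0, 0, 0], "dry":[0, 0, 0, 0, 0], "drz":[0, 0, 0, 0, 0], "jaw":[0, 0, 0, 0, 0]})

```text
time: 23.9
ee_pos: [474.5, -334.3, 51.0]
ee_rot: [0.541, -3.094, -0.0]
ft_force: [0.2, -0.1, -3.5]
grip_width: 0.104
grip_force: 69.1
```

```bash
python3 -c "
from h import *
to(474.6,-334.9,24.5,.345)"
```

```text
at [ 474.5 -334.3   51. ] tilt [-0.  0.] turn z 0.001 shift before turn [ 0.  -0.6 26.5] after turn [ 0.  -0.6 26.5] F [ 0.2 -0.1 -3.5] w 0.104
```

Converted, 6 mm is 0.12, 4 mm is 0.08.

advance(moves={"dx":[0, 0, 0, 0, 0, 0, 0, 0, 0, 0, 0], "dy":[-0.01, 0, 0, 0, 0, 0, 0, 0, 0, 0, 0], "dz":[0.12, 0.12, 0.08, 0.06, 0.04, 0.04, 0.02, 0.02, 0.01, 0, 0], "drx":[0, 0, 0, 0, 0, 0, 0, 0, 0, 0, 0], "dry":[0, 0, 0, 0, 0, 0, 0, 0, 0, 0, 0], "drz":[0, 0, 0, 0, 0, 0, 0, 0, 0, 0, 0], "jaw":[0, 0, 0, 0, 0, 0, 0, 0, 0, 0, 0]})

```text
time: 25.0
ee_pos: [474.3, -335.3, 25.9]
ee_rot: [-0.539, 3.095, -0.0]
ft_force: [0.7, -0.4, -4.4]
grip_width: 0.105
grip_force: 69.1
```

```bash
python3 -c "
from h import *
to(474.6,-334.9,24.5,.345)"
```

```text
at [ 474.3 -335.3   25.9] tilt [ 0. -0.] turn z -0.0 shift before turn [-0.4  0.3  1.4] after turn [-0.4  0.3  1.4] F [ 0.7 -0.4 -4.4] w 0.105
```

Converted, 1 mm is 0.02, 0.7 mm is 0.014.

advance(moves={"dx":[0, 0, 0, 0, 0], "dy":[0, 0, 0, 0, 0], "dz":[0.02, 0.014, 0.014, 0, 0], "drx":[0, 0, 0, 0, 0], "dry":[0, 0, 0, 0, 0], "drz":[0, 0, 0, 0, 0], "jaw":[0, 0, 0, 0, 0]})

```text
time: 25.5
ee_pos: [474.4, -335.3, 24.5]
ee_rot: [-0.539, 3.095, -0.001]
ft_force: [-2.3, 2.0, 6.6]
grip_width: 0.103
grip_force: 70.6
```

```bash
python3 -c "
from h import *
to(394.9,-144.9,15.1,.345)"
```

```text
at [ 474.4 -335.3   24.5] tilt [ 0. -0.] turn z 0.0 shift before turn [ 10.4 206.1   9.3] after turn [ 10.4 206.1   9.3] F [-2.3  2.   6.6] w 0.103
```

Contact came at exactly the seated height (24.5). I'll release and go to the red tray.

Converted, 43 mm is 0.86, -40 mm is -0.8.

advance(moves={"dx":[0, 0, 0, 0, 0, 0.02, 0.04, 0.04, 0.04, 0.04, 0.028, 0], "dy":[0, 0, 0, 0, 0, 0.4, 0.86, 0.86, 0.86, 0.74, 0.4, 0], "dz":[0, 0, -0.2, -0.6, -0.8, 0, 0, 0, 0, 0, 0.2, 0], "drx":[0, 0, 0, 0, 0, 0, 0, 0, 0, 0, 0, 0], "dry":[0, 0, 0, 0, 0, 0, 0, 0, 0, 0, 0, 0], "drz":[0, 0, 0, 0, 0, 0, 0, 0, 0, 0, 0, 0], "jaw":[0.4, 0.4, 0.45, 0.47, 0.47, 0.47, 0.47, 0.47, 0.47, 0.47, 0.47, 0.47]})

```text
time: 26.7
ee_pos: [393.4, -143.4, 93.5]
ee_rot: [0.544, -3.093, -0.001]
ft_force: [-0.1, 0.2, 0.4]
grip_width: 0.471
grip_force: 0.0
```

advance(moves={"dx":[0, 0, 0, 0, 0, 0, 0], "dy":[0, 0, 0, 0, 0, 0, 0], "dz":[0.4, 0.4, 0.4, 0.2, 0.06, 0, 0], "drx":[0, 0, 0, 0, 0, 0, 0], "dry":[0, 0, 0, 0, 0, 0, 0], "drz":[0, 0, 0, 0, 0, 0, 0], "jaw":[0.47, 0.47, 0.45, 0.4, 0.4, 0.4, 0.4]})

```text
time: 27.4
ee_pos: [395.8, -145.2, 21.1]
ee_rot: [-0.538, 3.093, -0.001]
ft_force: [0.3, 0.4, 0.0]
grip_width: 0.398
grip_force: 0.0
```

```bash
python3 -c "
from h import *
to(394.9,-144.9,15.1,.345)"
```

```text
at [ 395.8 -145.2   21.1] tilt [ 0.002 -0.   ] turn z -0.0 shift before turn [0.7 0.6 6. ] after turn [0.7 0.6 6. ] F [0.3 0.4 0. ] w 0.398
```

Converted, 3 mm is 0.06, 1.5 mm is 0.03.

advance(moves={"dx":[0.01, 0, 0, 0, 0, 0, 0], "dy":[0, 0, 0, 0, 0, 0, 0], "dz":[0.06, 0.03, 0, 0, 0, 0, 0], "drx":[0, 0, 0, 0, 0, 0, 0], "dry":[0, 0, 0, 0, 0, 0, 0], "drz":[0, 0, 0, 0, 0, 0, 0], "jaw":[0.4, 0.4, 0.4, 0, 0, 0, 0]})

```text
time: 28.1
ee_pos: [394.5, -145.0, 16.2]
ee_rot: [-0.539, 3.095, -0.0]
ft_force: [-1.5, 1.4, 4.0]
grip_width: 0.106
grip_force: 68.9
```

```bash
python3 -c "
from h import *
to(394.9,-144.9,15.1,.345)"
```

```text
at [ 394.5 -145.    16.2] tilt [ 0. -0.] turn z 0.0 shift before turn [-0.4 -0.   1.1] after turn [-0.4 -0.   1.1] F [-1.5  1.4  4. ] w 0.106
```

Converted, -45 mm is -0.9, -40 mm is -0.8.

advance(moves={"dx":[0, 0, 0, 0, 0, -0.02, -0.04, -0.04, -0.04, -0.04, -0.02, -0.02], "dy":[0, 0, 0, 0, 0, -0.3, -0.7, -0.9, -0.9, -0.8, -0.4, -0.14], "dz":[-0.1, -0.3, -0.6, -0.7, -0.3, 0, 0, 0, 0, 0, 0, 0], "drx":[0, 0, 0, 0, 0, 0, 0, 0, 0, 0, 0, 0], "dry":[0, 0, 0, 0, 0, 0, 0, 0, 0, 0, 0, 0], "drz":[0, 0, 0, 0, 0, 0, 0, 0, 0, 0, 0, 0], "jaw":[0, 0, 0, 0, 0, 0, 0, 0, 0, 0, 0, 0]})

```text
time: 29.3
ee_pos: [474.1, -337.7, 114.1]
ee_rot: [0.534, -3.094, -0.003]
ft_force: [-0.6, 0.4, -3.8]
grip_width: 0.104
grip_force: 69.1
```

advance(moves={"dx":[0, 0, 0, 0, 0], "dy":[0, 0, 0, 0, 0], "dz":[0.1, 0.14, 0.1, 0, 0], "drx":[0, 0, 0, 0, 0], "dry":[0, 0, 0, 0, 0], "drz":[0, 0, 0, 0, 0], "jaw":[0, 0, 0, 0, 0]})

```text
time: 29.8
ee_pos: [474.6, -335.5, 98.9]
ee_rot: [0.54, -3.094, -0.0]
ft_force: [-0.1, 0.4, -5.0]
grip_width: 0.106
grip_force: 69.1
```

```bash
python3 -c "
from h import *
to(474.7,-336,74.2,.345)"
```

```text
at [ 474.6 -335.5   98.9] tilt [-0.  0.] turn z 0.001 shift before turn [ 0.  -0.5 24.7] after turn [ 0.  -0.5 24.7] F [-0.1  0.4 -5. ] w 0.106
```

Converted, 6 mm is 0.12, 4 mm is 0.08.

advance(moves={"dx":[0, 0, 0, 0, 0, 0, 0, 0, 0, 0, 0, 0], "dy":[-0.008, 0, 0, 0, 0, 0, 0, 0, 0, 0, 0, 0], "dz":[0.12, 0.12, 0.08, 0.06, 0.03, 0.02, 0.02, 0.016, 0.014, 0.014, 0, 0], "drx":[0, 0, 0, 0, 0, 0, 0, 0, 0, 0, 0, 0], "dry":[0, 0, 0, 0, 0, 0, 0, 0, 0, 0, 0, 0], "drz":[0, 0, 0, 0, 0, 0, 0, 0, 0, 0, 0, 0], "jaw":[0, 0, 0, 0, 0, 0, 0, 0, 0, 0, 0, 0]})

```text
time: 31.0
ee_pos: [474.9, -336.6, 74.3]
ee_rot: [-0.539, 3.095, -0.0]
ft_force: [0.8, -0.5, -5.0]
grip_width: 0.107
grip_force: 69.3
```

```bash
python3 -c "
from h import *
to(474.7,-336,74.2,.345)"
```

```text
at [ 474.9 -336.6   74.3] tilt [ 0. -0.] turn z -0.0 shift before turn [0.  0.6 0.1] after turn [0.  0.6 0.1] F [ 0.8 -0.5 -5. ] w 0.107
```

Converted, 0.7 mm is 0.014.

advance(moves={"dx":[0, 0, 0, 0], "dy":[0, 0, 0, 0], "dz":[0.014, 0.014, 0, 0], "drx":[0, 0, 0, 0], "dry":[0, 0, 0, 0], "drz":[0, 0, 0, 0], "jaw":[0, 0, 0, 0]})

```text
time: 31.4
ee_pos: [474.9, -336.6, 74.2]
ee_rot: [-0.54, 3.095, -0.001]
ft_force: [-2.6, 3.3, 5.4]
grip_width: 0.107
grip_force: 70.7
```

```bash
python3 -c "
from h import *
to(474.7,-336,74.2,.345)"
```

```text
at [ 474.9 -336.6   74.2] tilt [ 0.    -0.001] turn z 0.0 shift before turn [-0.   0.6  0. ] after turn [-0.   0.6  0. ] F [-2.6  3.3  5.4] w 0.107
```

The red tray is seated at the expected height. I'll release, retreat and check.

Converted, -40 mm is -0.8, -30 mm is -0.6.

advance(moves={"dx":[0, 0, 0, 0, 0, 0, 0.6, 0.8, 0.8, 0.8, 0.8, 0], "dy":[0, 0, 0, 0, 0, 0, -0.4, -0.5, -0.5, -0.5, -0.5, 0], "dz":[0, 0, -0.2, -0.6, -0.8, -0.8, 0, 0, 0, 0, 0, 0], "drx":[0, 0, 0, 0, 0, 0, 0, 0, 0, 0, 0, 0], "dry":[0, 0, 0, 0, 0, 0, 0, 0, 0, 0, 0, 0], "drz":[0, 0, 0, 0, 0, 0, 0, 0, 0, 0, 0, 0], "jaw":[0.4, 0.4, 0.45, 0.47, 0.47, 0.47, 0.47, 0.47, 0.47, 0.47, 0.47, 0.47]})

```text
time: 32.6
ee_pos: [333.2, -517.5, 193.3]
ee_rot: [0.529, -3.096, 0.002]
ft_force: [0.6, 1.1, -0.9]
grip_width: 0.471
grip_force: 0.0
```

```bash
python3 -c "
from h import *
for n in P: cv2.imwrite(f'pics/{n}5.png',ctrl.get_image(n))
a=cv2.imread('pics/scene5.png');b=cv2.imread('pics/top5.png')
cv2.imwrite('pics/c5.png',np.hstack([cv2.resize(a[120:400,40:320],(400,400)),cv2.resize(b[180:330,350:500],(400,400))]))"
```

```text
(no output)
```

View pics/c5.png

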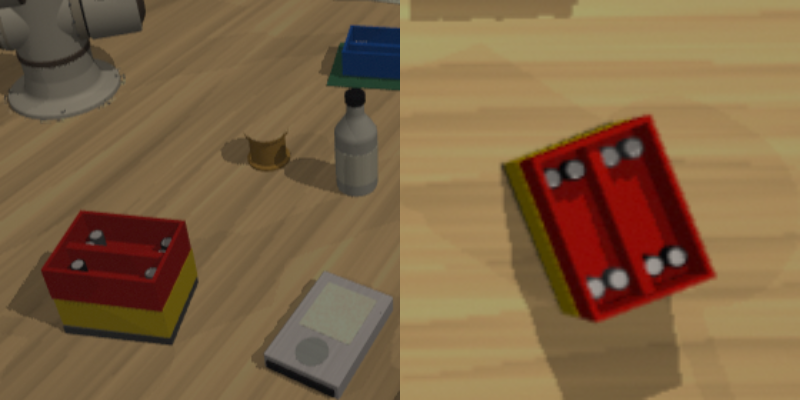

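View pics/scene5.png

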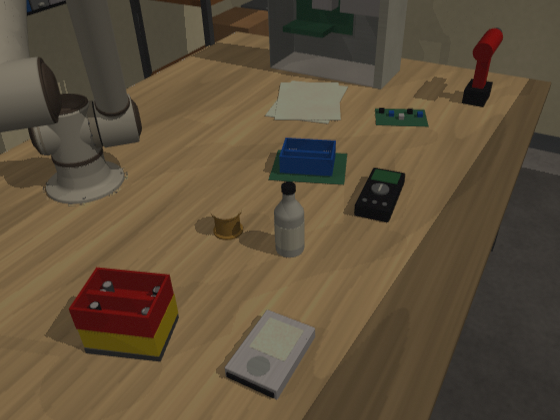

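The red tray is seated flush on the yellow one over the stand at about (128,312), and the blue tray is centred on the mat at (308,157). The multimeter, hard drive, bottle and reel are where they were, and the arm is clear.

```bash
python3 -c "
from plant import ctrl
print(ctrl.finish_job())"
```

```text
the job is handed in; nothing more can be done
None
```

The job is handed in: the blue tray is on the mat, yellow and red are restacked on the stand, and the four other objects are in place in the last pictures; the hand-in returned no verdict.

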